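# Swing down a high cupboard flap with a hook pole

### The job

Pick up the hook pole, slip its hook sideways into the steel eye on the drop-front flap of the small cupboard and swing the flap gently all the way down onto its stop. Use only the pole on the cupboard, never the hand, and do not force the eye: it bends above 20 N. Then unhook, lay the pole flat on the worktop and let go, leaving the flap open and the glass and the tub standing.

Things in the scene. Friction and masses are not known exactly. Their poses are not given: they have to be found in the camera images.
- cupboard: Fixed wooden cupboard on the worktop, 130 deep (x), 330 wide (y), 310 mm high. Origin: centre of its underside; its -x axis points out of its front (to the robot), z up. Open niche below; above z = 120 mm a compartment shut by a white drop-front flap, 14 thick, 300 wide, 168 mm high. Pole and cupboard (with flap and eye) may not press on each other with more than 20 N.
- flap (a joint): Flap angle in rad: 0 shut (upright), grows as the upper edge swings out towards the robot and down, 1.40 is the rigid stop, fully open (nearly level). It starts shut or slightly ajar (up to 0.1). The hinge is stiff (about 0.45 N m of friction, some 4 N at the eye) and the flap stays wherever it is left.
- flap_hinge (a point): Middle of the flap's hinge line, which runs along the cupboard's y axis at x = -65, z = 120 mm of the cupboard, along the flap's lower edge. Axes turn with the flap: y along the hinge to the robot's left, z up the flap, -x out of its outer face.
- eye_track (a point): Not the eye itself: the spot (turning with the flap) where the ring's centre would be if the eye stood at the middle of its rail; 46 mm out from and 125 mm up from flap_hinge. The real eye is clamped anywhere from -50 to +50 mm of this along y: not reported, so feel or look for it. Steel ring, hole axis along y, hole 24 mm, wire 7 mm thick; the clamp does not slip at permitted forces.
- pole_grip (a point): Grip point of the loose hook pole lying flat on the worktop: half-way up its dark wooden handle (24 wide, 32 mm high, flat sides), 16 mm above its underside. Axes: x along the pole to the hook, y to the side the prong points, z up. The handle runs from x = -130 to +50 mm, then a 9 mm steel rod to x = 140 mm. 130 to 210 g, centre of mass about 25 mm behind this point.
- pole_hook (a point): Middle of the hook prong at the front end of the pole, at (140, 15, 0) mm in the axes of pole_grip. The prong is a 9 mm bar at right angles to the rod, pointing along +y of the pole, from the rod's axis to a ball end 13 mm in diameter whose far side is 32 mm from the rod's axis.
- glass_1: Clear drinking glass, 80 mm wide, 91 mm high, standing upright near the right front; origin under its base, z up.
- tub_1: Small yoghurt tub, 72 mm wide and high, standing upright near the right front; origin under its base, z up.

How it is judged:
By the outcome, as a careful person would: the job done as asked, in the order asked, and still so for the second after the job is handed in, with the robot touching nothing.
It also fails if it takes over 61 s, if anything falls off the work surface, if the arm or the gripper's body presses on something with over 40 N, if the wrist force passes 120 N, or if a joint passes its speed limit or range.

### The arm

A 6-joint arm with a two-finger parallel gripper is mounted at the origin on a cart in front of the work surface, level with it; the furniture and walls round the work are solid. World frame = base frame: x ahead of the robot, y to its left, z up, the work surface at z = 0. Lengths are in m, angles in rad, forces in N, time in s.
With the tool pointing down it reaches from about 0.25 to 0.85 m from the base axis. Payload 12.5 kg.
Tool frame: the origin (TCP) lies midway between the tips of the shut fingers; the grasp point (between the pads) lies 19 mm behind it; z points along the fingers, y is the line along which they close (so a half turn about z gives the same grasp; the last joint's range is limited). The gripper opens to 93 mm and grips with 3 to 60 N. Pads are 15 mm wide; open, the fingers measure 128 mm over their backs; the gripper's body (75 mm by 188 mm) begins 65 mm behind the grasp point.
Start: joints at [1.236, 0.351, 1.652, -0, 1.139, -0.085], TCP at [0.136, 0.533, 0.219] pointing down, gripper open.
Joint ranges: [-2.75, 2.75], [-0.79, 2.1], [0.01, 2.65], [-1.57, 4.71], [0.07, 3.14], [-2.87, 2.87]. Speed limits (rad/s): [2.22, 2.22, 2.79, 3.14, 3.14, 3.14].

### API

Orientations are given as a unit quaternion [x, y, z, w].
In Python, from cell import telemetry, eyes, bot gives the robot as it stands. The module is installed in compiled form; this text tells all that it offers.
- The arm moves only by the tool play_rows, never from a script. Its argument "commands" is a list of rows, each a list of 3 entries, a list of its own where there are three numbers: the shift along the tool's x, y, z in mm, then the turn, a rotation vector about the tool's x, y, z in rad, then the finger opening in mm, from 0 to 93. In form: [[[tx, ty, tz], [ax, ay, az], gripper], ...]. A call has exactly 5 rows; each row shifts and turns the commanded pose from where the row before left it, along the tool's axes as they then stand; what a row does not reach is not made up. A row lasts 1/12 s, in which the tool goes at most 41.7 mm and 7.16 degrees, less where a joint would pass 70% of its speed; a pose out of reach is approached as far as the arm can. A call with a gripper value outside its range is refused whole. The fingers move at their own pace and stop on an object; "force" is the grip in N (left out, the last holds). Time passes only in rows, so rows that do not move let the fingers close, or fill a call up. It gives the time, the measured TCP pose, the force, the opening and the grip force at its end, in the units of the state.
- telemetry.read_state(): the state, without advancing time (a new reading comes with each control period).
- eyes.snapshot(name): name is "side" or "top" or "wrist"; returns the picture (400x640x3 uint8, red, green, blue); there is no depth.
- eyes.calibration(name): a dict with "fx", "fy", "cx", "cy" (pixels), "view" (4x4, takes a point from world to camera coordinates). Camera axes: x right, y down, z forward; pixel columns grow to the right and rows downward; lengths in m; the calibration is good to about 2 mm. A picture is of the moment at which its call begins: read the wrist's pose just before it. calibration takes no time and is no camera call; for the wrist camera it gives the pose at the moment of the call.
- bot.job_done(): hands the job in; it is judged then, once.
Trained networks look in the newest picture that a camera, given by its name, has taken for a name from the list of things; names that differ only in an ending like _2 or _b are one class to them, and where a whole thing is asked for, a point or a joint stands for the part that bears it (a point fixed in the world has none). Each returns a list of dicts, best first, with "score" (0 to 1); they miss things now and then, are a little off and sometimes report something else, mostly with a low value. They report only what shows in the picture. A call takes as long as a camera call.
- eyes.masks_of(camera, query): "region" (400x640 bool, what is visible of it).
- eyes.place_of(camera, query): "xyz" ([x, y, z] in m, in the coordinates of the camera as it stood for that picture, good to about 4 mm: a listed point, or the origin of a listed thing).
The state is a dict: "clock": time; "joint_positions": joint angles; "joint_vel": joint speeds; "joint_torque": joint torques, N m; "ee_pos": TCP position; "tool_rot": TCP orientation; "force": force on the tool from outside, world axes, zero at the start; "moment": the same for the moment, N m; "width": finger opening in m; "finger_force": force on a finger pad.
Only numpy, scipy, OpenCV 4.12 (cv2) and the standard library are available. Lean on these libraries where they do the work, as an engineer would, in place of code of your own. Each camera call takes 0.05 s, during which the arm holds its last target. There are 200 camera calls.

## Working session

There is one attempt and no reset: what is moved stays moved. The work goes in short steps, Python scripts to look and compute and a tool call to move; the robot and the scene stay as the last step left them, time stands still between calls to the robot, and variables do not carry over. Pictures are saved under pics/ and viewed, at most 10 in all, crops included, and the job is handed in when it is done.

Besides the shell and the picture viewer there is one more tool, called after "Emit:" as name(argument=value, ...) on one line, values as JSON. play_rows: Moves the arm, as the interface text tells. Its arguments: {"type":"object","properties":{"commands":{"type":"array","items":{"type":"array"}},"force":{"type":"number"}},"required":["commands"]}

```bash
mkdir -p pics; cat > h.py <<'E'
import numpy as np,cv2
from cell import telemetry,eyes,bot
from scipy.spatial.transform import Rotation as R
def snap(n,f=None):
    im=eyes.snapshot(n)
    if f: cv2.imwrite('pics/'+f,cv2.cvtColor(im,cv2.COLOR_RGB2BGR))
    return im
def toworld(n,p):
    V=np.array(eyes.calibration(n)['view']); return (np.linalg.inv(V)@np.r_[p,1])[:3]
def proj(n,P):
    c=eyes.calibration(n); q=(np.array(c['view'])@np.c_[np.atleast_2d(P),np.ones(len(np.atleast_2d(P)))].T)[:3]
    return np.c_[c['fx']*q[0]/q[2]+c['cx'],c['fy']*q[1]/q[2]+c['cy']]
def ray(n,u,v):
    c=eyes.calibration(n); I=np.linalg.inv(np.array(c['view'])); d=I[:3,:3]@[(u-c['cx'])/c['fx'],(v-c['cy'])/c['fy'],1]
    return I[:3,3],d/np.linalg.norm(d)
def plane(n,u,v,ax,val):
    o,d=ray(n,u,v); return o+d*(val-o[ax])/d[ax]
def st():
    s=telemetry.read_state(); return s
E
python3 - <<'E'
from h import *
np.set_printoptions(precision=3,suppress=True)
for n in['top','side']:
    im=snap(n,n+'0.png')
    for q in['cupboard','flap_hinge','eye_track','pole_grip','pole_hook','glass_1','tub_1']:
        for r in eyes.place_of(n,q)[:2]: print(n,q,round(r['score'],2),toworld(n,r['xyz']))
s=st();print(s)
E
```

```text
top cupboard 0.9 [ 0.78   0.015 -0.003]
top flap_hinge 0.84 [0.715 0.015 0.121]
top eye_track 0.62 [0.658 0.022 0.238]
top pole_grip 0.69 [0.474 0.192 0.016]
top pole_grip 0.67 [ 0.778  0.016 -0.003]
top pole_hook 0.69 [0.61  0.169 0.018]
top pole_hook 0.53 [0.473 0.195 0.014]
top glass_1 0.95 [ 0.536 -0.328 -0.003]
top tub_1 0.63 [ 0.634 -0.336 -0.006]
side cupboard 0.77 [0.78  0.01  0.002]
side cupboard 0.29 [0.619 0.173 0.019]
side flap_hinge 0.69 [0.717 0.021 0.123]
side eye_track 0.8 [0.663 0.019 0.242]
side pole_grip 0.8 [0.478 0.2   0.015]
side pole_hook 0.7 [ 0.639 -0.332  0.   ]
side pole_hook 0.69 [0.618 0.173 0.02 ]
side glass_1 0.87 [ 0.541 -0.324 -0.   ]
side tub_1 0.59 [ 0.638 -0.335  0.002]
{'clock': 0.8, 'joint_positions': array([ 1.236,  0.351,  1.652, -0.   ,  1.139, -0.085]), 'joint_vel': array([-0.002,  0.   ,  0.   ,  0.001, -0.   ,  0.001]), 'joint_torque': array([  0.002, -49.724, -28.547,   0.07 ,   0.022,   0.   ]), 'ee_pos': array([0.136, 0.533, 0.219]), 'tool_rot': array([0.125, 0.992, 0.   , 0.   ]), 'force': array([0.267, 0.125, 0.344]), 'moment': array([-0.001,  0.032,  0.074]), 'finger_force': 0.0, 'width': 0.0930608039454834}
```

View pics/top0.png

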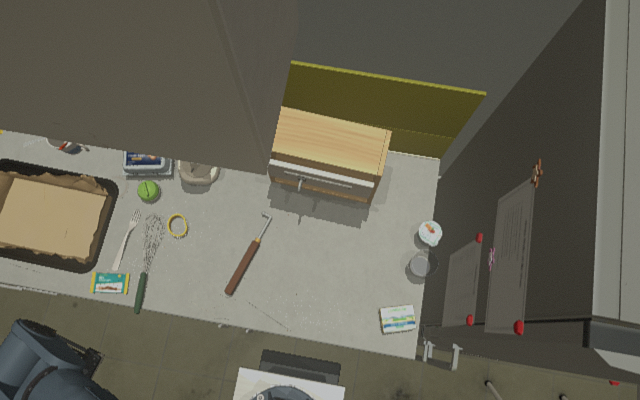

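View pics/side0.png

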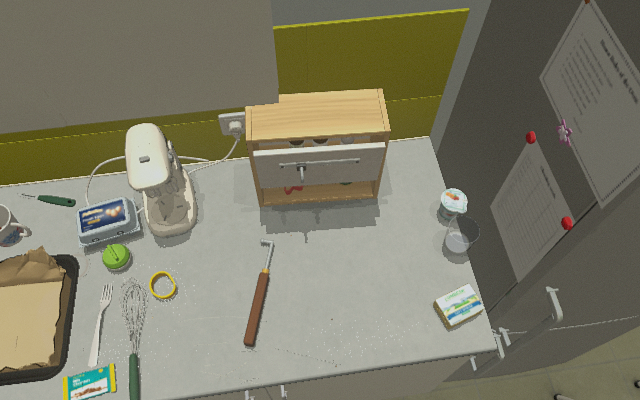

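```bash
python3 - <<'E'
import cv2,numpy as np
a=cv2.imread('pics/top0.png')[130:300,220:400]; b=cv2.imread('pics/side0.png')[80:250,235:395]
z=lambda i:cv2.resize(i,None,fx=2.4,fy=2.4,interpolation=cv2.INTER_CUBIC)
a,b=z(a),z(b);h=min(len(a),len(b))
o=np.hstack([a[:h],b[:h]]);print(a.shape,o.shape);o=o[:600,:800] if o.shape[1]<=800 else cv2.resize(o,(800,int(h*800/o.shape[1])));print(o.shape)
cv2.imwrite('pics/z1.png',o)
E
```

```text
(408, 432, 3) (408, 816, 3)
(400, 800, 3)
```

View pics/z1.png

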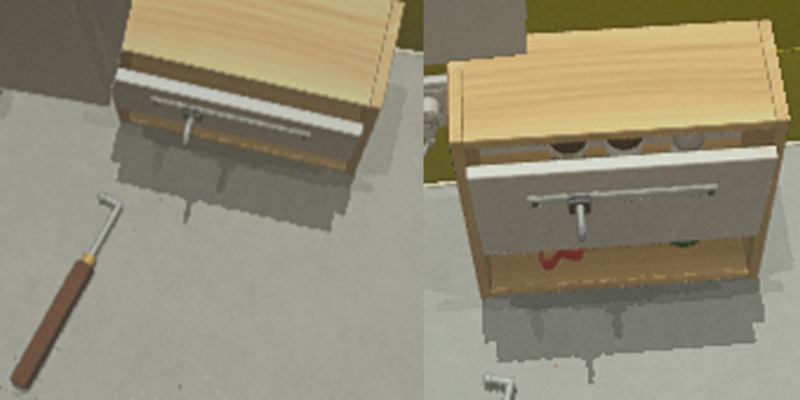

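```bash
python3 - <<'E'
from h import *
np.set_printoptions(precision=4,suppress=True)
T=lambda u,v:(220+u/2.353,130+v/2.353); S=lambda u,v:(235+(u-423.5)/2.353,80+v/2.353)
a,b=[plane('top',*T(*p),2,.31) for p in[(123,52),(380,107)]];print('cup top edge',a,b,'yaw',np.degrees(np.arctan2(-(a-b)[0],(a-b)[1])))
a,b=[plane('side',*S(*p),2,.31) for p in[(450,142),(788,120)]];print('side',a,b,np.degrees(np.arctan2(-(a-b)[0],(a-b)[1])))
def tri(t,s):
    o1,d1=ray('top',*T(*t));o2,d2=ray('side',*S(*s))
    k=np.linalg.lstsq(np.c_[d1,-d2],o2-o1,rcond=None)[0];p,q=o1+k[0]*d1,o2+k[1]*d2
    print((p+q)/2,'gap',np.linalg.norm(p-q))
tri((189,128),(582,222)) #eye
tri((118,78),(467,178));tri((362,134),(777,158)) # flap top outer
for z,p in[(.03,(20,383)),(.03,(80,262)),(.016,(118,207)),(.016,(103,198))]:
  print('pole',plane('top',*T(*p),2,z))
m=eyes.masks_of('top','pole_grip')
print([(x['score'],x['region'].sum()) for x in m])
v,u=np.nonzero(m[0]['region']);print(u.min(),u.max(),v.min(),v.max())
P=np.array([plane('top',x,y,2,.02)[:2] for x,y in zip(u,v)]);c=P.mean(0);w=np.linalg.svd(P-c)[2][0] if len(P)<3000 else 0
print(c,w,((P-c)@w).min(),((P-c)@w).max(),np.degrees(np.arctan2(w[1],w[0])))
E
```

```text
cup top edge [0.7194 0.1457 0.31  ] [ 0.7067 -0.1469  0.31  ] yaw -2.476091193863255
side [0.7275 0.18   0.31  ] [ 0.7082 -0.1447  0.31  ] -3.4040130619215287
[0.6656 0.063  0.2389] gap 0.0005551835165770513
[0.7009 0.1594 0.2803] gap 0.01981070793330476
[ 0.68   -0.132   0.2878] gap 0.003138574351780689
pole [0.3527 0.2304 0.03  ]
pole [0.5194 0.1876 0.03  ]
pole [0.6034 0.1553 0.016 ]
pole [0.6119 0.1776 0.016 ]
[(0.8, np.int64(674))]
224 270 211 294
[0.4605 0.2025] [-0.9591  0.2832] -0.15952923828775395 0.1142001628851912 163.54791971348632
```

Emit:
play_rows(commands=[[[-29,-16,3],[0,0,0.028],93],[[-29,-16,3],[0,0,0],93],[[-29,-16,3],[0,0,0],93],[[-29,-16,3],[0,0,0],93],[[-29,-16,3],[0,0,0],93]])

```text
clock: 1.27
ee_pos: [0.2549, 0.4157, 0.2036]
tool_rot: [0.138, 0.99, 0.0, 0.0]
force: [0.4, 0.3, -0.8]
width: 0.0926
finger_force: 0.0
```

Emit:
play_rows(commands=[[[-29,-16,3],[0,0,0],93],[[-29,-16,3],[0,0,0],93],[[-29,-16,3],[0,0,0],93],[[-29,-16,3],[0,0,0],93],[[-29,-16,3],[0,0,0],93]])

```text
clock: 1.68
ee_pos: [0.3726, 0.2989, 0.1887]
tool_rot: [0.138, 0.99, 0.0, 0.0]
force: [0.5, 1.5, 0.4]
width: 0.0932
finger_force: 0.0
```

Emit:
play_rows(commands=[[[-29,-16,3],[0,0,0],93],[[-29,-16,3],[0,0,0],93],[[-29,-16,3],[0,0,0],93],[[-29,-16,3],[0,0,0],93],[[0,0,0],[0,0,0],93]])

```text
clock: 2.1
ee_pos: [0.4686, 0.2036, 0.1763]
tool_rot: [0.14, 0.99, -0.0, 0.001]
force: [-0.6, -0.0, -0.1]
width: 0.0928
finger_force: 0.0
```

```bash
cat >> h.py <<'E'
np.set_printoptions(precision=4,suppress=True)
def tool(dw):
    s=st(); return R.from_quat(s['tool_rot']).inv().apply(dw)
E
python3 - <<'E'
from h import *
s=st();M=R.from_quat(s['tool_rot']).as_matrix();print(s['ee_pos'],M.T)
im=snap('wrist','w1.png')
for q in['pole_grip','pole_hook']:
    for r in eyes.place_of('wrist',q)[:2]: print(q,r['score'],toworld('wrist',r['xyz']))
E
```

```text
[0.4686 0.2036 0.1763] [[-0.9608  0.2773 -0.0011]
 [ 0.2773  0.9608 -0.0003]
 [ 0.0009 -0.0006 -1.    ]]
pole_grip 0.74 [0.4714 0.2035 0.0119]
```

View pics/w1.png

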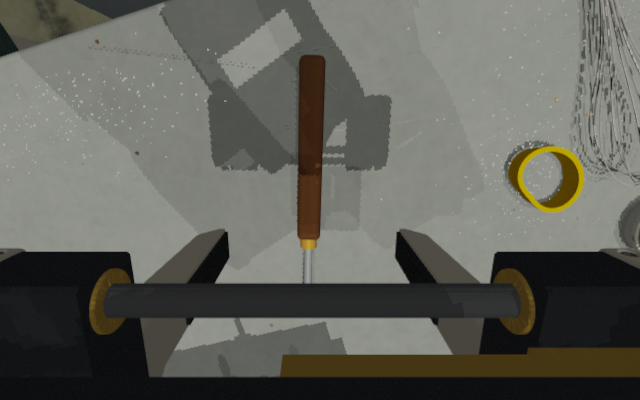

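```bash
python3 - <<'E'
from h import *
a=plane('wrist',312,57,2,.03);b=plane('wrist',309,238,2,.03);d=b-a;print(a,b,np.linalg.norm(d),np.degrees(np.arctan2(d[1],d[0])))
g=a+(b-a)*(150/180);print(g)
for x,y,z in [(.5,.19,.0)]: pass
dw=np.array([g[0],g[1],.004])-st()['ee_pos'];print(dw,tool(dw)*1000)
E
```

```text
[0.3499 0.2408 0.03  ] [0.5168 0.1896 0.03  ] 0.17447508080826932 -17.041706594449252
[0.489  0.1982 0.03  ]
[ 0.0236 -0.0087 -0.1725] [-25.1849  -1.8532 172.5168]
```

Emit:
play_rows(commands=[[[-9,-1,34],[0,0,0.016],93],[[-8,-1,34],[0,0,0],93],[[-8,0,36],[0,0,0],93],[[0,0,36],[0,0,0],93],[[0,0,30],[0,0,0],93]])

```text
clock: 2.67
ee_pos: [0.4879, 0.1986, 0.0047]
tool_rot: [0.146, 0.989, -0.0, -0.0]
force: [-0.1, 0.2, -0.6]
width: 0.093
finger_force: 0.0
```

Emit:
play_rows(commands=[[[0,0,0],[0,0,0],20],[[0,0,0],[0,0,0],20],[[0,0,0],[0,0,0],15],[[0,0,0],[0,0,0],10],[[0,0,0],[0,0,0],10]], force=60)

```text
clock: 3.08
ee_pos: [0.4897, 0.1983, 0.0084]
tool_rot: [0.146, 0.989, 0.001, 0.001]
force: [0.1, -0.5, 0.2]
width: 0.0646
finger_force: 0.0
```

Emit:
play_rows(commands=[[[0,0,0],[0,0,0],10],[[0,0,0],[0,0,0],10],[[0,0,0],[0,0,0],10],[[0,0,0],[0,0,0],10],[[0,0,0],[0,0,0],10]])

```text
clock: 3.5
ee_pos: [0.489, 0.1978, 0.0067]
tool_rot: [0.146, 0.989, 0.0, 0.0]
force: [0.2, 0.3, -0.5]
width: 0.031
finger_force: 0.0
```

Emit:
play_rows(commands=[[[0,0,0],[0,0,0],10],[[0,0,0],[0,0,0],10],[[0,0,0],[0,0,0],10],[[0,0,-2],[0,0,0],10],[[0,0,-10],[0,0,0],10]])

```text
clock: 3.92
ee_pos: [0.488, 0.1976, 0.0178]
tool_rot: [0.146, 0.989, -0.001, -0.001]
force: [0.3, 0.8, -2.3]
width: 0.0239
finger_force: 60.0
```

Emit:
play_rows(commands=[[[0,0,-20],[0,0,0],10],[[0,0,-30],[0,0,-0.06],10],[[0,0,-30],[0,0,-0.06],10],[[0,0,-30],[0,0,-0.06],10],[[0,0,-30],[0,0,-0.065],10]])

```text
clock: 4.33
ee_pos: [0.4886, 0.1978, 0.1608]
tool_rot: [0.023, 1.0, 0.0, 0.0]
force: [0.2, -0.3, -1.9]
width: 0.0234
finger_force: 60.0
```

Emit:
play_rows(commands=[[[-4,-30,-20],[0,0,0],10],[[-5,-40,-20],[0,0,0],10],[[-5,-40,-15],[0,0,0],10],[[-5,-40,-10],[0,0,0],10],[[-2,-40,-7],[0,0,0],10]])

```text
clock: 4.75
ee_pos: [0.5005, 0.0096, 0.2307]
tool_rot: [0.024, 1.0, 0.0, 0.001]
force: [0.9, -0.4, -1.7]
width: 0.0237
finger_force: 60.0
```

```bash
python3 - <<'E'
from h import *
s=st();print(s)
a=snap('side');
for q in['pole_grip','pole_hook','eye_track','flap_hinge']:
    for r in eyes.place_of('side',q)[:1]: print(q,r['score'],toworld('side',r['xyz']))
b=snap('top')
for q in['pole_grip','pole_hook','eye_track','flap_hinge']:
    for r in eyes.place_of('top',q)[:1]: print(q,r['score'],toworld('top',r['xyz']))
w=snap('wrist')
c=lambda i,u,v:cv2.resize(i[v:v+100,u:u+100],(400,400),interpolation=cv2.INTER_CUBIC)
o=np.hstack([c(b,260,140),c(a,260,140)]);cv2.imwrite('pics/z2.png',o[...,::-1])
E
```

```text
{'clock': 4.75, 'joint_positions': array([-0.0739,  0.2464,  1.7637,  0.0002,  1.1291, -1.5965]), 'joint_vel': array([-0.9675, -0.129 , -0.0219, -0.0014,  0.1637, -0.9564]), 'joint_torque': array([  8.5437, -45.0712, -27.9378,   0.0038,   0.237 ,   1.6022]), 'ee_pos': array([0.5005, 0.0096, 0.2307]), 'tool_rot': array([0.0241, 0.9997, 0.    , 0.0012]), 'force': array([ 0.9096, -0.4043, -1.7349]), 'moment': array([-0.0012, -0.1646,  0.0054]), 'finger_force': 59.96606111526489, 'width': 0.023665139524125998}
flap_hinge 0.33 [ 0.5386 -0.3258  0.0015]
pole_grip 0.27 [0.7163 0.0144 0.1187]
pole_hook 0.51 [0.6287 0.0209 0.2378]
eye_track 0.61 [0.6594 0.0229 0.2379]
flap_hinge 0.66 [0.7161 0.0172 0.1159]
```

View pics/z2.png

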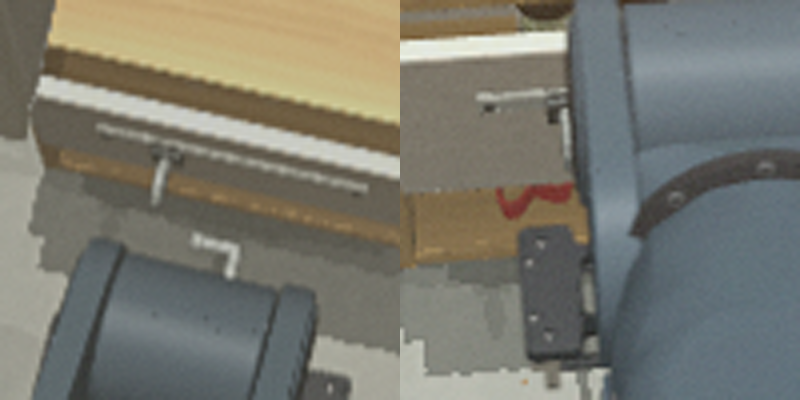

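```bash
cat >> h.py <<'E'
YAW=np.radians(-3.); H=np.array([.716,.0165,.120])
def fl(p,th):  # flap-frame point (hinge axes) -> world
    q=R.from_euler('y',-th).apply(p); return R.from_euler('z',YAW).apply(q)+H
E
python3 - <<'E'
from h import *
a=np.linspace(0,6.28,60)
for th in[0,.05,.1]:
  for s in[.045]:
    ring=np.array([[-.046+.0155*np.cos(t),s,.125+.0155*np.sin(t)] for t in a])
    C=fl([-.046,s,.125],th)
    for n in['top','side']:
        p=proj(n,fl(ring,th)); c=proj(n,C)[0]
        rail=proj(n,fl([[-.007,-.05,.125],[-.007,.05,.125],[-.014,.15,.168],[-.014,-.15,.168]],th))
        q=(p-(260,140))*4 if n=='top' else (p-(235,80))*2.353+(423.5,0)
        print(th,n,C,'c',c,'box',q.min(0),q.max(0),'ptop',proj(n,fl([[-.014,.15,.168],[-.014,-.15,.168]],th)).ravel())
s=st();M=R.from_quat(s['tool_rot']).as_matrix()
# hook expected: tool x = -pole x
gz=s['ee_pos']+np.array([0,0,.009]); px=-M[:,0];py=M[:,1]
for d in[(.12,0),(.12,.0255)]:
    P=gz+d[0]*px+d[1]*py; print(P,(proj('top',P)-(260,140))*4)
print(plane('top',260+235/4,140+250/4,2,.24),plane('top',260+199/4,140+238/4,2,.24))
E
```

```text
0 top [0.6724 0.0638 0.245 ] c [300.311  181.3159] box [155.7786 143.0675] [166.662  187.4259] ptop [264.4531 156.9029 374.4065 181.5282]
0 side [0.6724 0.0638 0.245 ] c [301.6646 170.5638] box [579.1324 197.3801] [581.5981 228.8046] ptop [253.7773 151.787  384.8416 142.3358]
0.05 top [0.6662 0.0642 0.2425] c [299.8037 183.6893] box [153.7496 152.6018] [164.6365 196.8949] ptop [263.6904 159.9078 373.7275 184.5927]
0.05 side [0.6662 0.0642 0.2425] c [301.89   173.3759] box [579.6592 203.9748] [582.1305 235.4237] ptop [253.9109 155.0462 385.3762 145.5165]
0.1 top [0.6602 0.0645 0.2398] c [299.3125 186.0461] box [151.7757 162.0373] [162.6763 206.3051] ptop [262.9484 162.9489 373.0348 187.6862]
0.1 side [0.6602 0.0645 0.2398] c [302.1153 176.2172] box [580.189  210.6724] [582.6629 242.1242] ptop [254.0654 158.4114 385.8884 148.8044]
[0.6201 0.0064 0.2374] [[230.4572 255.5927]]
[0.6213 0.0319 0.2374] [[193.8683 247.4334]]
[0.6239 0.004  0.24  ] [0.6278 0.0295 0.24  ]
```

Emit:
play_rows(commands=[[[-10,0,-4],[0,0,0],10],[[-10,0,0],[0,0,0],10],[[-10,0,0],[0,0,0],10],[[-10,0,0],[0,0,0],10],[[0,0,0],[0,0,0],10]])

```text
clock: 5.72
ee_pos: [0.5418, 0.0095, 0.2323]
tool_rot: [0.024, 1.0, -0.0, 0.0]
force: [0.7, -0.0, -2.0]
width: 0.024
finger_force: 60.0
```

```bash
python3 - <<'E'
from h import *
s=st();print(s['ee_pos'],s['force'],s['tool_rot'])
a=snap('side'); b=snap('top')
for r in eyes.place_of('top','pole_hook')[:1]: print(r['score'],toworld('top',r['xyz']))
c=lambda i,u,v:cv2.resize(i[v:v+60,u:u+60],(400,400),interpolation=cv2.INTER_CUBIC)
o=np.hstack([c(b,280,160),c(a,270,150)]);cv2.imwrite('pics/z3.png',o[...,::-1])
E
```

```text
[0.5418 0.0095 0.2323] [ 0.7253 -0.0337 -1.9924] [ 0.0242  0.9997 -0.      0.0003]
0.56 [0.6669 0.019  0.2437]
```

View pics/z3.png

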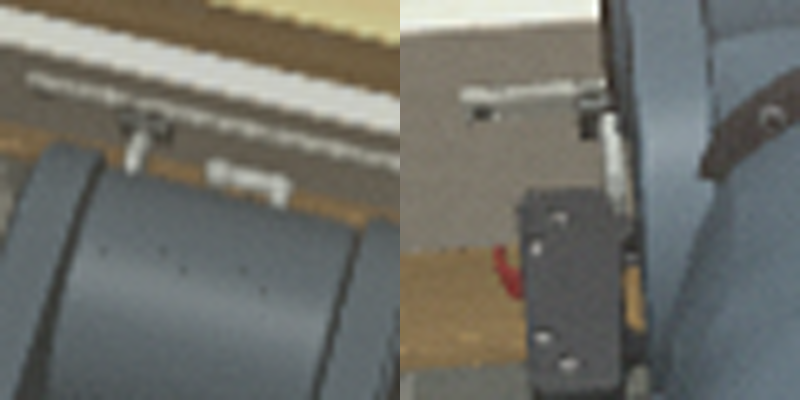

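Emit:
play_rows(commands=[[[2,6,0],[0,0,0],10],[[0,6,0],[0,0,0],10],[[0,6,0],[0,0,0],10],[[0,2,0],[0,0,0],10],[[0,0,0],[0,0,0],10]])

```text
clock: 6.28
ee_pos: [0.5392, 0.0302, 0.2328]
tool_rot: [0.024, 1.0, 0.0, 0.0]
force: [0.3, 0.3, -2.2]
width: 0.0233
finger_force: 60.0
```

Emit:
play_rows(commands=[[[0,1,0],[0,0,0],10],[[0,1,0],[0,0,0],10],[[0,1,0],[0,0,0],10],[[0,0,0],[0,0,0],10],[[0,0,0],[0,0,0],10]])

```text
clock: 6.7
ee_pos: [0.5395, 0.0323, 0.2327]
tool_rot: [0.024, 1.0, -0.0, -0.0]
force: [0.2, 0.8, -1.9]
width: 0.0232
finger_force: 60.0
```

Emit:
play_rows(commands=[[[0,1,0],[0,0,0],10],[[0,1,0],[0,0,0],10],[[0,1,0],[0,0,0],10],[[0,0,0],[0,0,0],10],[[0,0,0],[0,0,0],10]])

```text
clock: 7.12
ee_pos: [0.5396, 0.0354, 0.2327]
tool_rot: [0.024, 1.0, -0.0, 0.0]
force: [0.4, 0.2, -1.8]
width: 0.0241
finger_force: 60.0
```

Emit:
play_rows(commands=[[[0,1,0],[0,0,0],10],[[0,1,0],[0,0,0],10],[[0,1,0],[0,0,0],10],[[0,0,0],[0,0,0],10],[[0,0,0],[0,0,0],10]])

```text
clock: 7.53
ee_pos: [0.5398, 0.0384, 0.2327]
tool_rot: [0.024, 1.0, -0.0, -0.0]
force: [0.3, -0.9, -1.1]
width: 0.0235
finger_force: 60.0
```

Emit:
play_rows(commands=[[[0,1,0],[0,0,0],10],[[0,1,0],[0,0,0],10],[[0,0,0],[0,0,0],10],[[0,0,0],[0,0,0],10],[[0,0,0],[0,0,0],10]])

```text
clock: 7.95
ee_pos: [0.5398, 0.0403, 0.2326]
tool_rot: [0.024, 1.0, -0.0, -0.0]
force: [-1.2, -0.5, -1.7]
width: 0.0234
finger_force: 60.0
```

```bash
python3 - <<'E'
from h import *
s=st();print(s['ee_pos'],s['force'],s['moment'],s['tool_rot'])
b=snap('top')
c=lambda i,u,v:cv2.resize(i[v:v+60,u:u+60],(480,480),interpolation=cv2.INTER_CUBIC)
cv2.imwrite('pics/z4.png',c(b,280,160)[...,::-1])
E
```

```text
[0.5398 0.0403 0.2326] [-1.1673 -0.4752 -1.6519] [-0.0686  0.0462 -0.0483] [ 0.0244  0.9997 -0.     -0.0001]
```

View pics/z4.png

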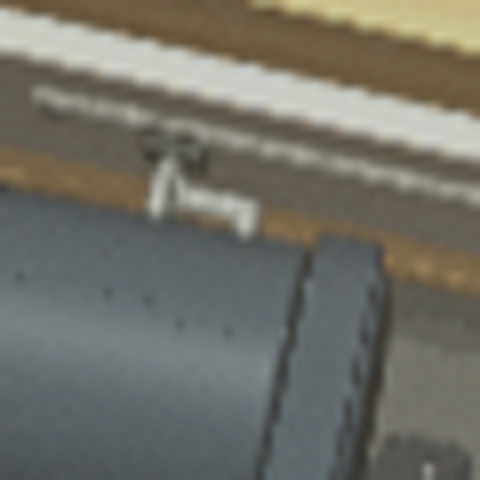

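Emit:
play_rows(commands=[[[1,0,0],[0,0,0],10],[[1,0,0],[0,0,0],10],[[0,0,1],[0,0,0],10],[[0,0,0],[0,0,0],10],[[0,0,0],[0,0,0],10]])

```text
clock: 8.42
ee_pos: [0.5378, 0.0405, 0.2316]
tool_rot: [0.024, 1.0, -0.0, -0.0]
force: [-0.3, -0.6, -2.1]
width: 0.0238
finger_force: 60.0
```

```bash
python3 - <<'E'
from h import *
s=st();print(s['ee_pos'],s['force'],s['moment'])
E
```

```text
[0.5378 0.0405 0.2316] [-0.268  -0.6279 -2.118 ] [ 0.0237 -0.0891 -0.0002]
```

Contact eased. Continue sideways.

Emit:
play_rows(commands=[[[0,1,0],[0,0,0],10],[[0,1,0],[0,0,0],10],[[0,1,0],[0,0,0],10],[[0,0,0],[0,0,0],10],[[0,0,0],[0,0,0],10]])

```text
clock: 8.83
ee_pos: [0.538, 0.0435, 0.2317]
tool_rot: [0.024, 1.0, -0.0, -0.0]
force: [-0.0, 0.3, -1.4]
width: 0.0235
finger_force: 60.0
```

```bash
python3 - <<'E'
from h import *
s=st();print(s['ee_pos'],s['force'],s['moment'])
E
```

```text
[0.538  0.0435 0.2317] [-0.0175  0.2826 -1.3542] [ 0.0609 -0.0531  0.0264]
```

Emit:
play_rows(commands=[[[0,1,0],[0,0,0],10],[[0,1,0],[0,0,0],10],[[0,1,0],[0,0,0],10],[[0,1,0],[0,0,0],10],[[0,0,0],[0,0,0],10]])

```text
clock: 9.25
ee_pos: [0.5382, 0.0476, 0.2317]
tool_rot: [0.024, 1.0, 0.0, -0.0]
force: [-0.1, -0.1, -1.9]
width: 0.0239
finger_force: 60.0
```

Emit:
play_rows(commands=[[[0,1,0],[0,0,0],10],[[0,1,0],[0,0,0],10],[[0,1,0],[0,0,0],10],[[0,1,0],[0,0,0],10],[[0,0,0],[0,0,0],10]])

```text
clock: 9.67
ee_pos: [0.5384, 0.0516, 0.2317]
tool_rot: [0.024, 1.0, 0.0, -0.0]
force: [-0.4, 0.2, -2.4]
width: 0.0239
finger_force: 60.0
```

Emit:
play_rows(commands=[[[0,1,0],[0,0,0],10],[[0,1,0],[0,0,0],10],[[0,1,0],[0,0,0],10],[[0,1,0],[0,0,0],10],[[0,0,0],[0,0,0],10]])

```text
clock: 10.08
ee_pos: [0.5386, 0.0556, 0.2317]
tool_rot: [0.024, 1.0, 0.0, 0.0]
force: [-0.3, -1.3, -3.1]
width: 0.0237
finger_force: 60.0
```

```bash
python3 - <<'E'
from h import *
s=st();print(s['ee_pos'],s['force'],s['moment'])
b=snap('top')
c=lambda i,u,v:cv2.resize(i[v:v+60,u:u+60],(480,480),interpolation=cv2.INTER_CUBIC)
cv2.imwrite('pics/z5.png',c(b,280,160)[...,::-1])
E
```

```text
[0.5386 0.0556 0.2317] [-0.3373 -1.2768 -3.1179] [-0.0045 -0.1221  0.0081]
```

View pics/z5.png

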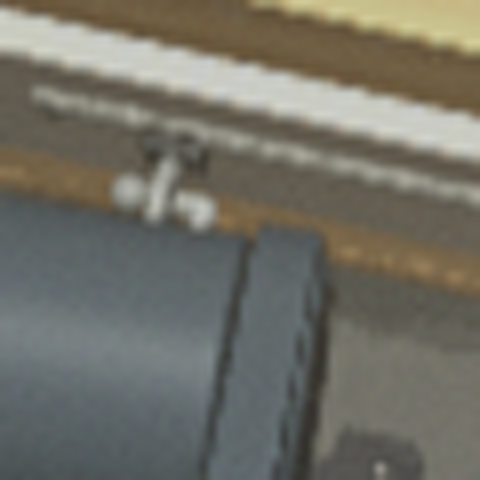

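```bash
python3 - <<'E'
from h import *
def pr(th,l=.0075):
    e=np.array([.046*np.cos(th)+.125*np.sin(th),.125*np.cos(th)-.046*np.sin(th)]);t=np.array([e[1],-e[0]])/.1332
    return e+l*t
P=[pr(.06,0),pr(.06)]+[pr(t) for t in np.linspace(.06,1.4,10)[1:]]
D=np.diff(P,axis=0)*1000
for d in D: print('u %.1f down %.1f'%(d[0],-d[1]), 'per5 %.1f %.1f'%(d[0]/5,-d[1]/5))
E
```

```text
u 6.9 down 3.0 per5 1.4 0.6
u 17.0 down 10.3 per5 3.4 2.1
u 15.3 down 12.7 per5 3.1 2.5
u 13.2 down 14.8 per5 2.6 3.0
u 10.9 down 16.6 per5 2.2 3.3
u 8.3 down 18.0 per5 1.7 3.6
u 5.5 down 19.1 per5 1.1 3.8
u 2.7 down 19.7 per5 0.5 3.9
u -0.3 down 19.8 per5 -0.1 4.0
u -3.2 down 19.6 per5 -0.6 3.9
```

Emit:
play_rows(commands=[[[1,0,0.5],[0,0,0],10],[[1.5,0,0.5],[0,0,0],10],[[1.5,0,0.5],[0,0,0],10],[[1.5,0,0.5],[0,0,0],10],[[1.4,0,0.6],[0,0,0],10]])

```text
clock: 10.55
ee_pos: [0.5315, 0.0558, 0.229]
tool_rot: [0.024, 1.0, -0.0, -0.0]
force: [-0.2, 0.7, -1.5]
width: 0.0238
finger_force: 60.0
```

Emit:
play_rows(commands=[[[3.4,0,2],[0,0,0],10],[[3.4,0,2],[0,0,0],10],[[3.4,0,2.1],[0,0,0],10],[[3.4,0,2.1],[0,0,0],10],[[3.4,0,2.1],[0,0,0],10]])

```text
clock: 10.97
ee_pos: [0.5145, 0.0566, 0.2186]
tool_rot: [0.024, 1.0, 0.0, 0.0]
force: [4.1, -0.5, -2.0]
width: 0.0239
finger_force: 60.0
```

Emit:
play_rows(commands=[[[3.1,0,2.5],[0,0,0],10],[[3.1,0,2.5],[0,0,0],10],[[3.1,0,2.5],[0,0,0],10],[[3,0,2.6],[0,0,0],10],[[3,0,2.6],[0,0,0],10]])

```text
clock: 11.38
ee_pos: [0.4991, 0.0573, 0.2058]
tool_rot: [0.024, 1.0, -0.0, -0.0]
force: [3.9, 0.6, -1.5]
width: 0.0234
finger_force: 60.0
```

```bash
cat > look.py <<'E'
from h import *
import sys
s=st();print(s['clock'],s['ee_pos'],s['force'],s['moment'])
b=snap('top')
for q in['pole_hook','eye_track','pole_grip']:
    for r in eyes.place_of('top',q)[:1]: print(q,round(r['score'],2),toworld('top',r['xyz']))
a=snap('side',sys.argv[1]+'s.png');cv2.imwrite('pics/'+sys.argv[1]+'t.png',b[...,::-1])
for q in['pole_hook','eye_track','pole_grip']:
    for r in eyes.place_of('side',q)[:1]: print(q,round(r['score'],2),toworld('side',r['xyz']))
E
python3 look.py a
```

```text
11.3833 [0.4991 0.0573 0.2058] [ 3.8604  0.5981 -1.4812] [ 0.0622 -0.6597 -0.043 ]
eye_track 0.65 [0.6252 0.0211 0.2181]
pole_hook 0.23 [ 0.6386 -0.3357 -0.0006]
```

Emit:
play_rows(commands=[[[2.7,0,2.9],[0,0,0],10],[[2.7,0,2.9],[0,0,0],10],[[2.6,0,3],[0,0,0],10],[[2.6,0,3],[0,0,0],10],[[2.6,0,3],[0,0,0],10]])

```text
clock: 12.2
ee_pos: [0.4861, 0.058, 0.191]
tool_rot: [0.024, 1.0, 0.0, 0.0]
force: [2.5, 0.6, -2.0]
width: 0.0232
finger_force: 60.0
```

Emit:
play_rows(commands=[[[2.2,0,3.3],[0,0,0],10],[[2.2,0,3.3],[0,0,0],10],[[2.2,0,3.3],[0,0,0],10],[[2.2,0,3.3],[0,0,0],10],[[2.1,0,3.4],[0,0,0],10]])

```text
clock: 12.62
ee_pos: [0.4751, 0.0585, 0.1743]
tool_rot: [0.024, 1.0, -0.0, -0.0]
force: [2.2, -0.8, -0.2]
width: 0.0238
finger_force: 60.0
```

Emit:
play_rows(commands=[[[1.7,0,3.6],[0,0,0],10],[[1.7,0,3.6],[0,0,0],10],[[1.7,0,3.6],[0,0,0],10],[[1.6,0,3.6],[0,0,0],10],[[1.6,0,3.6],[0,0,0],10]])

```text
clock: 13.03
ee_pos: [0.4669, 0.0589, 0.1563]
tool_rot: [0.024, 1.0, -0.0, -0.0]
force: [2.3, 0.7, -1.5]
width: 0.0237
finger_force: 60.0
```

```bash
python3 look.py b
```

```text
13.0333 [0.4669 0.0589 0.1563] [ 2.2854  0.7308 -1.5289] [ 0.0385 -0.528  -0.0153]
pole_hook 0.57 [0.5885 0.0668 0.165 ]
eye_track 0.77 [0.5977 0.0273 0.1702]
```

View pics/bs.png

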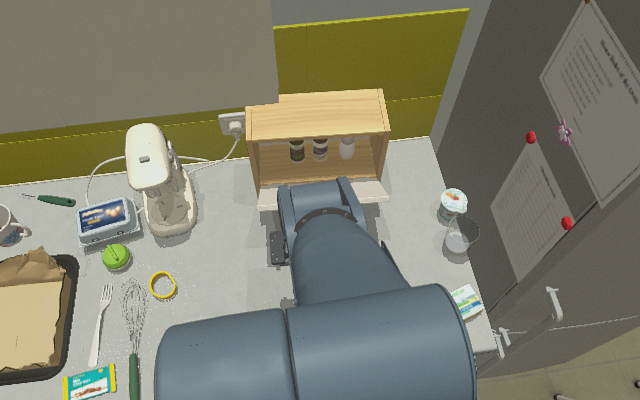

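Emit:
play_rows(commands=[[[1.1,0,3.8],[0,0,0],10],[[1.1,0,3.8],[0,0,0],10],[[1.1,0,3.8],[0,0,0],10],[[1.1,0,3.8],[0,0,0],10],[[1.1,0,3.9],[0,0,0],10]])

```text
clock: 13.85
ee_pos: [0.4616, 0.0592, 0.1372]
tool_rot: [0.024, 1.0, 0.0, 0.0]
force: [1.0, -0.7, -1.3]
width: 0.0237
finger_force: 60.0
```

Emit:
play_rows(commands=[[[0.5,0,3.9],[0,0,0],10],[[0.5,0,3.9],[0,0,0],10],[[0.5,0,3.9],[0,0,0],10],[[0.5,0,4],[0,0,0],10],[[0.5,0,4],[0,0,0],10]])

```text
clock: 14.27
ee_pos: [0.4591, 0.0593, 0.1175]
tool_rot: [0.024, 1.0, 0.0, 0.0]
force: [1.3, -0.6, -1.4]
width: 0.0236
finger_force: 60.0
```

Emit:
play_rows(commands=[[[0,0,4],[0,0,0],10],[[0,0,4],[0,0,0],10],[[0,0,4],[0,0,0],10],[[0,0,4],[0,0,0],10],[[0,0,4],[0,0,0],10]])

```text
clock: 14.68
ee_pos: [0.4591, 0.0593, 0.0975]
tool_rot: [0.024, 1.0, 0.0, 0.0]
force: [0.6, 0.0, -0.8]
width: 0.0238
finger_force: 60.0
```

```bash
python3 look.py c
```

```text
14.6833 [0.4591 0.0593 0.0975] [ 0.6053  0.0182 -0.841 ] [-0.0132 -0.3971 -0.0077]
eye_track 0.9 [0.5835 0.027  0.1135]
```

Emit:
play_rows(commands=[[[-0.5,0,3],[0,0,0],10],[[-0.5,0,3],[0,0,0],10],[[-0.5,0,3],[0,0,0],10],[[-0.5,0,3],[0,0,0],10],[[-0.5,0,2],[0,0,0],10]])

```text
clock: 15.5
ee_pos: [0.4617, 0.0592, 0.0835]
tool_rot: [0.024, 1.0, -0.0, -0.0]
force: [1.2, 0.3, -0.6]
width: 0.0235
finger_force: 60.0
```

Emit:
play_rows(commands=[[[0,0,1],[0,0,0],10],[[0,0,1],[0,0,0],10],[[-0.5,0,1],[0,0,0],10],[[0,0,0],[0,0,0],10],[[0,0,0],[0,0,0],10]])

```text
clock: 15.92
ee_pos: [0.4619, 0.0592, 0.0808]
tool_rot: [0.024, 1.0, -0.0, -0.0]
force: [-0.2, 0.0, -1.1]
width: 0.0232
finger_force: 60.0
```

```bash
python3 look.py d
```

```text
15.9167 [0.4619 0.0592 0.0808] [-0.212   0.0019 -1.1236] [ 0.0524 -0.0966 -0.0422]
eye_track 0.86 [0.5849 0.0262 0.0952]
pole_grip 0.34 [0.7144 0.0164 0.1164]
pole_hook 0.42 [0.7785 0.0141 0.0026]
```

Emit:
play_rows(commands=[[[0,0,0.7],[0,0,0],10],[[0,0,0.7],[0,0,0],10],[[0,0,0.6],[0,0,0],10],[[0,0,0],[0,0,0],10],[[0,0,0],[0,0,0],10]])

```text
clock: 16.73
ee_pos: [0.4621, 0.0592, 0.0789]
tool_rot: [0.024, 1.0, -0.0, 0.0]
force: [-0.2, 0.3, -2.3]
width: 0.0238
finger_force: 60.0
```

```bash
python3 look.py e
```

```text
16.7333 [0.4621 0.0592 0.0789] [-0.2467  0.2853 -2.2989] [ 0.0213 -0.2342  0.0294]
eye_track 0.75 [0.5813 0.0249 0.0931]
```

Emit:
play_rows(commands=[[[0,0,0.8],[0,0,0],10],[[0,0,0.8],[0,0,0],10],[[0,0,0.4],[0,0,0],10],[[0,0,0],[0,0,0],10],[[0,0,0],[0,0,0],10]])

```text
clock: 17.55
ee_pos: [0.4623, 0.0592, 0.077]
tool_rot: [0.024, 1.0, 0.0, 0.0]
force: [-1.7, 0.3, 3.3]
width: 0.0232
finger_force: 60.0
```

```bash
python3 look.py f
```

```text
17.55 [0.4623 0.0592 0.077 ] [-1.6834  0.3052  3.2713] [ 0.095  -0.5598  0.0222]
eye_track 0.65 [0.5864 0.0237 0.093 ]
```

Emit:
play_rows(commands=[[[0,0,0.4],[0,0,0],10],[[0,0,0.4],[0,0,0],10],[[0,0,0],[0,0,0],10],[[0,0,0],[0,0,0],10],[[0,0,0],[0,0,0],10]])

```text
clock: 18.37
ee_pos: [0.4621, 0.0592, 0.0761]
tool_rot: [0.024, 1.0, 0.0, -0.0]
force: [-1.8, 0.4, 2.7]
width: 0.0238
finger_force: 60.0
```

```bash
python3 look.py g
```

```text
18.3667 [0.4621 0.0592 0.0761] [-1.8227  0.3518  2.7345] [ 0.2089 -0.5897  0.0697]
eye_track 0.78 [0.5863 0.0275 0.0917]
```

```bash
python3 - <<'E'
from h import *
for th in[1.3,1.35,1.4]:
    e=fl([[0,.15,.168],[0,-.15,.168],[-.014,.15,.168],[-.014,-.15,.168]],th)
    print(th,'top',proj('top',e).ravel().round(1),'side',proj('side',e).ravel().round(1), e[0])
for n in['top','side']:
    snap(n)
    for m in eyes.masks_of(n,'flap_hinge')[:2]:
        v,u=np.nonzero(m['region']);print(n,m['score'],len(v),u.min(),u.max(),v.min(),v.max())
        # bottom edge rows per column
        for c in range(u.min(),u.max()+1,6): print((c,v[u==c].min(),v[u==c].max()) if (u==c).any() else '',end=' ')
        print()
I=cv2.imread('pics/gs.png');J=cv2.imread('pics/gt.png')
z=lambda i,u,v:cv2.resize(i[v:v+100,u:u+160],None,fx=5,fy=3,interpolation=cv2.INTER_CUBIC)
def ov(n,I,u,v):
    o=z(I,u,v)
    for th,c in[(1.3,(0,0,255)),(1.4,(0,255,0))]:
        for x in(0,-.014):
            p=(proj(n,fl([[x,.15,.168],[x,-.15,.168]],th))-(u,v)+.5)*(5,3)
            for q in p: cv2.circle(o,tuple(int(t) for t in q),2,c,-1)
    return o
cv2.imwrite('pics/z6.png',np.vstack([ov('top',J,240,140),ov('side',I,240,140)]))
E
```

```text
1.3 top [255.7 219.4 359.  243.3 255.9 221.6 358.3 245.3] side [261.2 234.4 388.7 224.  261.8 238.4 388.3 228. ] [0.5622 0.1748 0.1649]
1.35 top [255.8 220.7 358.6 244.5 256.1 222.7 358.  246.3] side [261.6 236.7 388.4 226.3 262.2 240.4 387.9 230.1] [0.5602 0.1749 0.1568]
1.4 top [256.  221.8 358.2 245.5 256.4 223.6 357.7 247.1] side [261.9 238.9 388.1 228.5 262.5 242.3 387.6 232. ] [0.5585 0.175  0.1486]
top 0.9 5570 256 367 174 248
(256, np.int64(220), np.int64(224)) (262, np.int64(202), np.int64(226)) (268, np.int64(182), np.int64(227)) (274, np.int64(174), np.int64(229)) (280, np.int64(176), np.int64(231)) (286, np.int64(177), np.int64(232)) (292, np.int64(178), np.int64(233)) (298, np.int64(180), np.int64(234)) (304, np.int64(181), np.int64(235)) (310, np.int64(183), np.int64(235)) (316, np.int64(184), np.int64(239)) (322, np.int64(185), np.int64(240)) (328, np.int64(186), np.int64(241)) (334, np.int64(188), np.int64(243)) (340, np.int64(189), np.int64(245)) (346, np.int64(190), np.int64(246)) (352, np.int64(192), np.int64(247)) (358, np.int64(193), np.int64(243)) (364, np.int64
[... 1059 characters left out ...]
275, np.int64(103), np.int64(241)) (281, np.int64(94), np.int64(241)) (287, np.int64(94), np.int64(208)) (293, np.int64(93), np.int64(210)) (299, np.int64(93), np.int64(208)) (305, np.int64(93), np.int64(207)) (311, np.int64(92), np.int64(206)) (317, np.int64(92), np.int64(206)) (323, np.int64(92), np.int64(205)) (329, np.int64(91), np.int64(203)) (335, np.int64(91), np.int64(201)) (341, np.int64(91), np.int64(200)) (347, np.int64(90), np.int64(204)) (353, np.int64(90), np.int64(213)) (359, np.int64(89), np.int64(225)) (365, np.int64(89), np.int64(233)) (371, np.int64(89), np.int64(234)) (377, np.int64(88), np.int64(233)) (383, np.int64(94), np.int64(233)) (389, np.int64(124), np.int64(135))
```

View pics/z6.png

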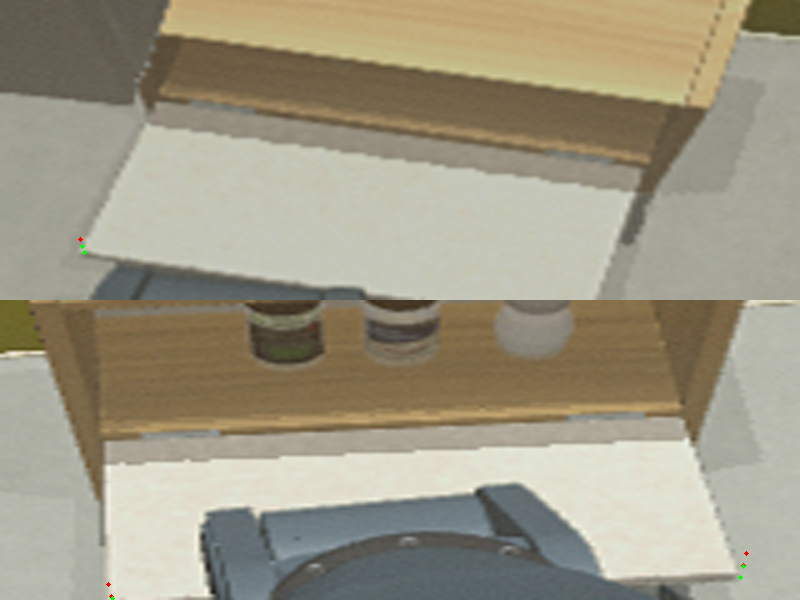

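Emit:
play_rows(commands=[[[0,0,0.5],[0,0,0],10],[[0,0,0.5],[0,0,0],10],[[0,0,0],[0,0,0],10],[[0,0,0],[0,0,0],10],[[0,0,0],[0,0,0],10]])

```text
clock: 19.38
ee_pos: [0.462, 0.0592, 0.0751]
tool_rot: [0.024, 1.0, -0.0, -0.0]
force: [-1.8, 1.5, 3.2]
width: 0.0233
finger_force: 60.0
```

```bash
python3 - <<'E'
from h import *
s=st();print(s['clock'],s['ee_pos'],s['force'],s['moment'])
for n in['top','side']:
    snap(n)
    for m in eyes.masks_of(n,'flap_hinge')[:1]:
        v,u=np.nonzero(m['region']);print([(c,v[u==c].max()) for c in (264,270,276,280,352,364,370,376,382) if (u==c).any()])
snap('wrist')
for q in['pole_grip','pole_hook']:
    for r in eyes.place_of('wrist',q)[:1]: print(q,round(r['score'],2),toworld('wrist',r['xyz']))
E
```

```text
19.3833 [0.462  0.0592 0.0751] [-1.8191  1.4636  3.1528] [ 0.1718 -0.4829  0.1036]
[(264, np.int64(226)), (270, np.int64(228)), (276, np.int64(229)), (280, np.int64(231)), (352, np.int64(248)), (364, np.int64(216))]
[(264, np.int64(241)), (270, np.int64(242)), (276, np.int64(241)), (280, np.int64(241)), (352, np.int64(211)), (364, np.int64(233)), (370, np.int64(234)), (376, np.int64(233)), (382, np.int64(232))]
pole_grip 0.56 [0.4483 0.0635 0.0803]
```

Emit:
play_rows(commands=[[[0.5,0,-1.5],[0,0,0],10],[[0.5,0,-1.5],[0,0,0],10],[[0.5,0,-1.5],[0,0,0],10],[[0.5,0,-1.5],[0,0,0],10],[[0,0,-1],[0,0,0],10]])

```text
clock: 20.15
ee_pos: [0.4598, 0.0593, 0.0821]
tool_rot: [0.024, 1.0, -0.0, -0.0]
force: [0.2, -0.7, -2.0]
width: 0.0237
finger_force: 60.0
```

Emit:
play_rows(commands=[[[0,-1,0],[0,0,0],10],[[0,-1,0],[0,0,0],10],[[0,-1,0],[0,0,0],10],[[0,-1,0],[0,0,0],10],[[0,0,0],[0,0,0],10]])

```text
clock: 20.57
ee_pos: [0.4598, 0.0551, 0.082]
tool_rot: [0.024, 1.0, -0.0, -0.0]
force: [-0.2, 0.1, -2.4]
width: 0.0232
finger_force: 60.0
```

```bash
python3 - <<'E'
from h import *
s=st();print(s['clock'],s['ee_pos'],s['force'],s['moment'])
E
```

```text
20.5667 [0.4598 0.0551 0.082 ] [-0.2324  0.0827 -2.4183] [-0.0242 -0.0528 -0.021 ]
```

Emit:
play_rows(commands=[[[0,-1,0],[0,0,0],10],[[0,-1,0],[0,0,0],10],[[0,-1,0],[0,0,0],10],[[0,0,0],[0,0,0],10],[[0,0,0],[0,0,0],10]])

```text
clock: 20.98
ee_pos: [0.4598, 0.0522, 0.0821]
tool_rot: [0.024, 1.0, -0.0, 0.0]
force: [-0.5, -0.8, -1.9]
width: 0.0234
finger_force: 60.0
```

Emit:
play_rows(commands=[[[0,-1,0],[0,0,0],10],[[0,-1,0],[0,0,0],10],[[0,-1,0],[0,0,0],10],[[0,0,0],[0,0,0],10],[[0,0,0],[0,0,0],10]])

```text
clock: 21.4
ee_pos: [0.4596, 0.0492, 0.0821]
tool_rot: [0.024, 1.0, -0.0, 0.0]
force: [-0.2, -0.7, -1.5]
width: 0.0238
finger_force: 60.0
```

```bash
python3 - <<'E'
from h import *
s=st();print(s['clock'],s['ee_pos'],s['force'],s['moment'])
E
```

```text
21.4 [0.4596 0.0492 0.0821] [-0.2088 -0.6844 -1.4868] [ 0.0163 -0.1314 -0.0244]
```

Ball passing freely. Continue out.

Emit:
play_rows(commands=[[[0,-1.5,0],[0,0,0],10],[[0,-1.5,0],[0,0,0],10],[[0,-1.5,0],[0,0,0],10],[[0,-1.5,0],[0,0,0],10],[[0,0,0],[0,0,0],10]])

```text
clock: 21.82
ee_pos: [0.4593, 0.043, 0.0821]
tool_rot: [0.024, 1.0, -0.0, -0.0]
force: [-0.3, -0.0, -1.6]
width: 0.0233
finger_force: 60.0
```

Emit:
play_rows(commands=[[[0,-2,0],[0,0,0],10],[[0,-2,0],[0,0,0],10],[[0,-2,0],[0,0,0],10],[[0,-2,0],[0,0,0],10],[[0,-2,0],[0,0,0],10]])

```text
clock: 22.23
ee_pos: [0.4588, 0.0331, 0.0821]
tool_rot: [0.024, 1.0, -0.0, 0.0]
force: [-0.2, -0.7, -2.1]
width: 0.0233
finger_force: 60.0
```

Emit:
play_rows(commands=[[[0,-2,0],[0,0,0],10],[[0,-3,0],[0,0,0],10],[[0,-3,0],[0,0,0],10],[[0,-3,0],[0,0,0],10],[[0,-3,0],[0,0,0],10]])

```text
clock: 22.65
ee_pos: [0.4581, 0.019, 0.0821]
tool_rot: [0.024, 1.0, 0.0, -0.0]
force: [-1.0, 0.2, -1.9]
width: 0.0232
finger_force: 60.0
```

Emit:
play_rows(commands=[[[10,0,0],[0,0,0],10],[[15,0,0],[0,0,0],10],[[15,0,0],[0,0,0],10],[[15,0,0],[0,0,0],10],[[10,0,0],[0,0,0],10]])

```text
clock: 23.07
ee_pos: [0.3911, 0.0226, 0.0819]
tool_rot: [0.024, 1.0, 0.0, -0.001]
force: [-0.3, -0.2, -1.8]
width: 0.0234
finger_force: 60.0
```

```bash
python3 - <<'E'
from h import *
s=st();print(s['clock'],s['ee_pos'],s['force'],s['moment'],s['joint_positions'])
print('edge',plane('top',226,322,2,0),plane('top',100,301,2,0),'ring',plane('top',177,225,2,0),'whisk',plane('top',140,290,2,0))
snap('top')
for q in['pole_grip','pole_hook','eye_track','glass_1','tub_1']:
    for r in eyes.place_of('top',q)[:1]: print(q,round(r['score'],2),toworld('top',r['xyz']))
E
```

```text
23.0667 [0.3911 0.0226 0.0819] [-0.301  -0.1543 -1.8123] [-0.0388 -0.1021 -0.07  ] [-0.0612  0.2997  2.1569  0.      0.6862 -1.5832]
edge [0.2674 0.2242 0.    ] [0.2599 0.6167 0.    ] ring [0.5318 0.4435 0.    ] whisk [0.3138 0.5053 0.    ]
pole_hook 0.59 [0.5174 0.0297 0.0947]
eye_track 0.87 [0.5845 0.0248 0.0949]
glass_1 0.64 [ 0.5351 -0.3269 -0.003 ]
tub_1 0.81 [ 0.6371 -0.3342 -0.0063]
```

Emit:
play_rows(commands=[[[0,30,0],[0,0,0],10],[[0,40,0],[0,0,0],10],[[0,40,0],[0,0,0],10],[[0,40,0],[0,0,0],10],[[0,40,0],[0,0,0],10]])

```text
clock: 23.78
ee_pos: [0.4028, 0.2145, 0.0821]
tool_rot: [0.025, 1.0, 0.0, 0.0]
force: [1.8, 0.3, -1.8]
width: 0.0235
finger_force: 60.0
```

Emit:
play_rows(commands=[[[-15,0,15],[0,0,0],10],[[-15,0,15],[0,0,0],10],[[-15,0,15],[0,0,0],10],[[0,0,10],[0,0,0],10],[[0,0,5],[0,0,0],10]])

```text
clock: 24.2
ee_pos: [0.4471, 0.2098, 0.0206]
tool_rot: [0.025, 1.0, -0.0, -0.001]
force: [-0.2, 0.3, -2.4]
width: 0.0239
finger_force: 60.0
```

Emit:
play_rows(commands=[[[0,0,3],[0,0,0],10],[[0,0,2],[0,0,0],10],[[0,0,1],[0,0,0],10],[[0,0,0],[0,0,0],10],[[0,0,0],[0,0,0],10]])

```text
clock: 24.62
ee_pos: [0.4475, 0.2102, 0.0166]
tool_rot: [0.024, 1.0, 0.0, 0.0]
force: [0.3, -0.1, -1.3]
width: 0.0236
finger_force: 60.0
```

```bash
python3 - <<'E'
from h import *
s=st();print(s['clock'],s['ee_pos'],s['force'],s['moment'])
E
```

```text
24.6167 [0.4475 0.2102 0.0166] [ 0.2584 -0.0717 -1.2589] [ 0.0238 -0.1047 -0.0146]
```

Emit:
play_rows(commands=[[[0,0,1],[0,0,0],10],[[0,0,1],[0,0,0],10],[[0,0,1],[0,0,0],10],[[0,0,1],[0,0,0],10],[[0,0,0],[0,0,0],10]])

```text
clock: 25.03
ee_pos: [0.4473, 0.21, 0.0119]
tool_rot: [0.024, 1.0, -0.0, -0.0]
force: [0.2, 1.1, -1.1]
width: 0.0238
finger_force: 60.0
```

Emit:
play_rows(commands=[[[0,0,1],[0,0,0],10],[[0,0,1],[0,0,0],10],[[0,0,1],[0,0,0],10],[[0,0,0],[0,0,0],10],[[0,0,0],[0,0,0],10]])

```text
clock: 25.45
ee_pos: [0.4475, 0.2101, 0.0091]
tool_rot: [0.024, 1.0, 0.0, 0.0]
force: [0.4, -0.3, -1.0]
width: 0.0238
finger_force: 60.0
```

```bash
python3 - <<'E'
from h import *
s=st();print(s['clock'],s['ee_pos'],s['force'],s['moment'])
E
```

```text
25.45 [0.4475 0.2101 0.0091] [ 0.4062 -0.2804 -0.9931] [-0.007   0.0318  0.043 ]
```

Emit:
play_rows(commands=[[[0,0,0.5],[0,0,0],24],[[0,0,0.5],[0,0,0],24],[[0,0,0],[0,0,0],26],[[0,0,0],[0,0,0],30],[[0,0,0],[0,0,0],40]], force=5)

```text
clock: 25.87
ee_pos: [0.4474, 0.2101, 0.0081]
tool_rot: [0.024, 1.0, 0.0, 0.0]
force: [0.6, -0.1, 0.4]
width: 0.0326
finger_force: 0.0
```

Emit:
play_rows(commands=[[[0,0,0],[0,0,0],70],[[0,0,0],[0,0,0],70],[[0,0,0],[0,0,0],70],[[0,0,0],[0,0,0],70],[[0,0,0],[0,0,0],70]])

```text
clock: 26.28
ee_pos: [0.4474, 0.2101, 0.0081]
tool_rot: [0.024, 1.0, -0.0, -0.0]
force: [-0.6, -0.4, -0.2]
width: 0.0654
finger_force: 0.0
```

Emit:
play_rows(commands=[[[0,0,0],[0,0,0],70],[[0,0,-5],[0,0,0],70],[[0,0,-15],[0,0,0],70],[[0,0,-25],[0,0,0],70],[[0,0,-30],[0,0,0],70]])

```text
clock: 26.7
ee_pos: [0.4465, 0.2097, 0.0833]
tool_rot: [0.024, 1.0, -0.0, -0.001]
force: [-0.0, 0.0, 0.6]
width: 0.0702
finger_force: 0.0
```

Emit:
play_rows(commands=[[[10,0,-30],[0,0,0],70],[[10,0,-30],[0,0,0],70],[[10,0,-20],[0,0,0],70],[[0,0,0],[0,0,0],70],[[0,0,0],[0,0,0],70]])

```text
clock: 27.12
ee_pos: [0.4177, 0.2117, 0.164]
tool_rot: [0.024, 1.0, 0.0, 0.001]
force: [-0.9, -0.5, 0.2]
width: 0.0701
finger_force: 0.0
```

```bash
python3 - <<'E'
from h import *
s=st();print(s['clock'],s['ee_pos'],s['force'],s['width'])
for n in['top','side','wrist']:
    snap(n,n+'_end.png')
    for q in['pole_grip','pole_hook','eye_track','glass_1','tub_1']:
        for r in eyes.place_of(n,q)[:1]: print(n,q,round(r['score'],2),toworld(n,r['xyz']))
    for m in eyes.masks_of(n,'flap_hinge')[:1]:
        v,u=np.nonzero(m['region']);print([(c,v[u==c].max()) for c in (264,270,276,280,352,364,370,376,382) if (u==c).any()])
E
```

```text
27.1167 [0.4177 0.2117 0.164 ] [-0.9274 -0.5493  0.1756] 0.07006565788170167
top pole_hook 0.48 [0.571  0.2178 0.0174]
top eye_track 0.58 [0.5812 0.0263 0.0958]
top glass_1 0.92 [ 0.5349 -0.328  -0.0026]
top tub_1 0.84 [ 0.6373 -0.3373 -0.0061]
[(264, np.int64(227)), (270, np.int64(228)), (276, np.int64(229)), (280, np.int64(230)), (352, np.int64(247)), (364, np.int64(216))]
side eye_track 0.59 [0.5872 0.0258 0.0992]
side glass_1 0.76 [ 0.5378 -0.322  -0.0013]
side tub_1 0.82 [ 0.6397 -0.3309  0.004 ]
[]
wrist pole_grip 0.82 [0.4326 0.2136 0.0145]
wrist pole_hook 0.9 [0.5722 0.2195 0.0151]
wrist glass_1 0.39 [0.5699 0.2205 0.0143]
```

```bash
python3 -c "
from cell import bot
print(bot.job_done())"
```

```text
the job is handed in; nothing more can be done
None
```

The job is handed in after about 27 s: the flap was swung down to its stop with the pole and is open at about 1.4 rad by the camera check, the pole lies flat and released on the worktop, and the glass and tub are still standing. At the end the pole slipped slightly in the grip at about 5 N, so I judged the stop from that force rise and the flap edge not moving in the images.

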